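# Lid on the sugar jar, jar to the front of the carousel

## Task

Put the lid, which lies beside the spice carousel, on the open white sugar jar and let go of it; then use the carousel's upright wooden post to turn the carousel until that jar stands at the front, squarely behind the pointer on the foot. The carousel springs back when let go, so finish while still holding it still there by the post, with the lid seated on the jar; do not push the cup or the cruet about.

Things in the scene. Friction and masses are not known exactly. Their poses are not given: they have to be found in the camera images.
- lid: white ceramic lid, loose, standing knob up on the worktop, 80 g. Origin: centre of its underside, z up. From below: plug 45 mm in diameter, 12 mm high; flange 68 mm in diameter (z 12 to 18 mm); round knob 20 mm in diameter (z 18 to 48 mm). Seated, the flange rests on the jar's rim: origin 12 mm below jar_mouth.
- board: fixed round wooden foot of the carousel, 240 mm in diameter, 12 mm high, on the worktop. Origin: centre of its underside, on the carousel's upright turning axis. Its -x axis is the carousel's front: there a wooden pointer 22 mm wide sticks out level, to 163 mm from the axis. The pointer looks roughly towards the robot.
- carousel (a joint): angle of the wooden plate (250 mm in diameter, z 18 to 34 mm), positive anticlockwise from above, range -1.0 to 2.0. Starts within 0.55 of 0; sugar jar is at the front at 1.40: turn anticlockwise. A spring (0.14 N m/rad about 0) works against 0.10 N m friction: it stays put within about 0.7 rad of 0, swings back from farther out. The jars are fixed on it.
- jar_mouth (a point): mouth centre at rim height (104 mm above the worktop) of the white ceramic sugar jar, the only open jar; small raised badge on its outward side. Outside 66 mm, inside 54 mm in diameter, 70 mm high, 72 mm from the turning axis. Also on the plate: closed glass spice jar (48 mm in diameter, 74 high), low closed tin (71 mm in diameter, 46 high).
- post: plain upright round wooden post, 16 mm in diameter, 85 mm high, spinning on a pin on the plate 105 mm from the turning axis; clear of the jars (about 100 mm between the axes of post and sugar jar, and as much to the spice jar). Origin: centre of its foot on the plate, 34 mm above the worktop; its top is 119 mm above the worktop.
- cup: blue plastic cup, 72 mm in diameter, 85 mm high, loose; origin centre of its underside. Leave alone.
- cruet: glass vinegar cruet with white screw cap, 62 mm in diameter, 152 mm high, loose; origin centre of its underside. Leave alone.

How it is judged:
By the outcome, as a careful person would: the job done as asked, in the order asked, and still so for the second after the job is handed in, while the arm keeps its last pose, push and grip.
It also fails if it takes over 51 s, if anything falls off the work surface, if the arm or the gripper's body presses on something with over 40 N, if the wrist force passes 120 N, or if a joint passes its speed limit or range.

## Robot

A 6-joint arm with a two-finger parallel gripper is mounted at the origin on the work surface. World frame = base frame: x ahead of the robot, y to its left, z up, the work surface at z = 0. Lengths are in m, angles in rad, forces in N, time in s.
With the tool pointing down it reaches from about 0.35 to 0.875 m from the base axis. Payload 4.2 kg.
Tool frame: the origin (TCP) lies on the mounting face of the last link; the fingertips stand arm.tips_ahead ahead of it and the grasp point (between the pads) lies 155 mm ahead of it (arm.tips_ahead is the distance from the TCP to the fingertips, in m); z points along the fingers, y is the line along which they close (so a half turn about z gives the same grasp; the last joint's range is limited). The gripper opens to 85 mm and grips with 20 to 120 N. Pads are 22 mm wide; open, the fingers measure 114 mm over their backs; the gripper's body (76 mm by 85 mm) begins 54 mm behind the grasp point. The pads swing forward as they close: fully open they stand 13 mm farther back than shut.
Start: joints at [-0.986, 0.385, 0.008, 0, -1.194, -0.259], TCP at [0.2, -0.592, 0.405] pointing down, gripper open.
Joint ranges: [-3.14, 3.14], [-1.21, 2.06], [-1.07, 1.41], [-3.16, 2.05], [-2.99, -0.16], [-3.1, 3.1]. Speed limits (rad/s): [2.79, 2.79, 3.14, 3.14, 3.14, 3.14].

## Interface

Orientations are given as [roll, pitch, yaw] about the fixed x, y, z axes, in that order (R = Rz(yaw) Ry(pitch) Rx(roll)).
In Python, from rig import arm gives the robot as it stands.
- The arm moves only by the tool step_hand, called after "Call:" by a JSON object that holds its "api" and its "payload". Schema: {"type":"object","properties":{"steps":{"type":"array","items":{"type":"object","properties":{"finger_gap":{"type":"number"},"xyz":{"type":"array","items":{"type":"number"},"minItems":3,"maxItems":3},"turn":{"type":"number"}},"additionalProperties":false,"required":["finger_gap"]},"minItems":1,"maxItems":20},"clamp_n":{"type":"number"},"only":{"type":"string"},"quiet":{"type":"boolean"},"lines":{"type":"string"}},"required":["steps"],"additionalProperties":false}. steps is a list of rows, 1 to 20 of them, each an object with the fields finger_gap (the opening from 0.0 (shut) to 1.0 (fully open)), xyz (a list: dx, dy, dz in m), turn (a turn about the tool's z in rad); a field left out counts as zero (the opening has to be given); each row is the pose to reach, as a shift and turn from the pose commanded when the call began, along the tool's axes at that moment; what a row does not reach only later rows make up. A row lasts 1/8 s, in which the tool goes at most 0.0625 m and 0.188 rad, less where a joint would pass 70% of its speed; a pose out of reach is approached as far as the arm can. The fingers move at their own pace and stop on an object; clamp_n is the grip in N (left out, the last holds). Time passes only in rows, so rows that do not move let the fingers close. The tool returns the time, the measured TCP pose, the force, the opening and the grip force at its end. only (a regular expression) keeps the lines of the reply that match it, lines (a string "A,B") keeps lines A to B, and quiet returns only ok. Input that does not fit is refused with a message, and nothing moves.
- arm.observe(): the state, without advancing time (a new reading comes with each control period).
- arm.get_image(name): name is "side" or "top" or "wrist"; returns (picture, depth): 384x512x3 uint8, blue, green, red; 384x512 float32, m along the optical axis (not along the pixel's ray), 0 where there is no reading.
- arm.calibration(name): a dict with "camera_matrix" (3x3 intrinsics, pixels), "view" (4x4, takes a point from world to camera coordinates); the wrist camera has in their place "hand_eye" (4x4, takes a point from camera to tool coordinates, whose origin is the TCP and whose axes are the flange's). Camera axes: x right, y down, z forward; pixel columns grow to the right and rows downward; lengths in m; the calibration is good to about 2 mm. A picture is of the moment at which its call begins: read the wrist's pose just before it. calibration takes no time and is no camera call.
- arm.job_done(): hands the job in; it is judged then, once.
Trained networks look in the newest picture that a camera, given by its name, has taken for a name from the list of things; names that differ only in an ending like _2 or _b are one class to them, and where a whole thing is asked for, a point or a joint stands for the part that bears it (a point fixed in the world has none). Each returns a list of dicts, best first, with "p" (0 to 1); they miss things now and then, are a little off and sometimes report something else, mostly with a low value. They report only what shows in the picture. A call takes as long as a camera call.
- arm.boxes_of(thing, camera): "bbox" ([centre column, centre row, width, height] in pixels, round what is visible of it).
- arm.masks_of(thing, camera): "mask" (384x512 bool, what is visible of it) and "bbox" ([centre column, centre row, width, height] in pixels, round what is visible of it).
The state is a dict: "time": time; "joint_pos": joint angles; "dq": joint speeds; "effort": joint torques, N m; "eef_pos": TCP position; "orientation": TCP orientation; "force": force on the tool from outside, world axes, zero at the start; "ft_torque": the same for the moment, N m; "grip_width": opening from 0.0 (shut) to 1.0 (fully open); "finger_force": force on a finger pad.
Only numpy, scipy, OpenCV 4.12 (cv2) and the standard library are available. Lean on these libraries where they do the work, as an engineer would, in place of code of your own. Each camera call takes 0.05 s, during which the arm holds its last target. There are 200 camera calls.

## Working session

There is one attempt and no reset: what is moved stays moved. The work goes in short steps, Python scripts to look and compute and a tool call to move; the robot and the scene stay as the last step left them, time stands still between calls to the robot, and variables do not carry over. Pictures are saved under pics/ and viewed, at most 10 in all, crops included, and the job is handed in when it is done.

```bash
mkdir -p pics
```

Create h.py:
```python
import numpy as np, cv2
from rig import arm
from scipy.spatial.transform import Rotation as R
def tool():
    s=arm.observe(); T=np.eye(4); T[:3,:3]=R.from_euler('xyz',s['orientation']).as_matrix(); T[:3,3]=s['eef_pos']; return T
def cam(name):
    c=arm.calibration(name); K=np.array(c['camera_matrix'])
    M=tool()@np.array(c['hand_eye']) if name=='wrist' else np.linalg.inv(np.array(c['view']))
    im,d=arm.get_image(name); return im,d,K,M
def cloud(d,K,M):
    v,u=np.mgrid[:384,:512]; P=np.stack([(u-K[0,2])/K[0,0]*d,(v-K[1,2])/K[1,1]*d,d],-1)
    return P@M[:3,:3].T+M[:3,3]
```

Run:
```python
from h import *
s=arm.observe(); print(s['time'],arm.tips_ahead,s['orientation'],tool().round(3))
for n in ['top','side']:
    im,d,K,M=cam(n); cv2.imwrite(f'pics/{n}0.png',im); C=cloud(d,K,M); np.savez(f'{n}0.npz',C=C,d=d,K=K,M=M)
    print(n,M.round(3).tolist())
    for t in ['lid','board','carousel','jar_mouth','post','cup','cruet']:
        for m in arm.masks_of(t,n)[:2]:
            k=m['mask']&(d>0); P=C[k]
            if len(P): print(t,round(m['p'],2),np.round(m['bbox']),np.median(P,0).round(3),P.min(0).round(3),P.max(0).round(3))
```

```text
0.0 0.1734 [ 3.13939982e+00 -1.03450951e-04 -2.81594184e+00] [[-0.947 -0.32  -0.001  0.2  ]
 [-0.32   0.947  0.002 -0.592]
 [ 0.     0.002 -1.     0.404]
 [ 0.     0.     0.     1.   ]]
top [[0.02, -0.984, 0.175, 0.401], [-1.0, -0.023, -0.011, 0.043], [0.014, -0.175, -0.984, 1.079], [0.0, 0.0, 0.0, 1.0]]
lid 0.87 [360. 234.  21.  24.] [ 0.465 -0.271  0.019] [ 0.436 -0.307  0.013] [ 0.496 -0.24   0.052]
lid 0.49 [221. 232.   6.   7.] [0.464 0.122 0.091] [0.458 0.117 0.037] [0.478 0.136 0.123]
board 0.55 [239. 208.  87.  98.] [0.554 0.075 0.035] [ 0.404 -0.052 -0.002] [0.687 0.202 0.123]
carousel 0.94 [238. 203.  88.  87.] [0.555 0.077 0.035] [ 0.432 -0.049 -0.002] [0.686 0.202 0.123]
post 0.54 [222. 231.   8.   5.] [0.465 0.122 0.091] [0.458 0.114 0.034] [0.478 0.134 0.123]
cup 0.87 [124. 230.  32.  26.] [0.466 0.404 0.043] [ 0.431  0.355 -0.   ] [0.498 0.453 0.091]
cruet 0.97 [366. 163.  33.  29.] [ 0.664 -0.269  0.097] [ 0.643 -0.343 -0.004] [ 0.711 -0.251  0.157]
side [[-0.931, -0.229, 0.283, 0.231], [-0.364, 0.557, -0.747, 0.909], [0.014, -0.799, -0.602, 0.781], [0.0, 0.0, 0.0, 1.0]]
lid 0.52 [314. 170.  18.  14.] [ 0.464 -0.264  0.02 ] [ 0.434 -0.3    0.007] [ 0.496 -0.234  0.052]
board 0.7 [257. 227. 108.  69.] [0.541 0.123 0.035] [ 0.398 -0.131 -0.004] [0.701 0.209 0.122]
carousel 0.81 [250. 225.  95.  64.] [0.545 0.119 0.036] [ 0.434 -0.087 -0.   ] [0.686 0.209 0.122]
jar_mouth 0.76 [251. 226.  93.  62.] [0.546 0.119 0.036] [ 0.431 -0.089 -0.   ] [0.699 0.209 0.122]
post 0.44 [276. 231.   9.  31.] [0.465 0.135 0.075] [0.455 0.111 0.034] [0.477 0.144 0.12 ]
post 0.41 [250. 227.  94.  66.] [0.545 0.118 0.036] [ 0.431 -0.131 -0.002] [0.712 0.209 0.122]
cup 0.84 [236. 318.  31.  48.] [0.464 0.394 0.054] [ 0.428  0.359 -0.002] [0.518 0.43  0.088]
cruet 0.81 [258. 145.  20.  44.] [ 0.667 -0.258  0.072] [ 0.643 -0.297 -0.   ] [ 0.702 -0.24   0.155]
```

Run:
```python
import cv2,numpy as np
a=cv2.imread('pics/top0.png')[130:270,100:400]; b=cv2.imread('pics/side0.png')[120:350,150:400]
cv2.imwrite('pics/ab.png',np.vstack([cv2.resize(a,(600,280),interpolation=2),cv2.resize(b,(348,320),interpolation=2) if 0 else cv2.copyMakeBorder(cv2.resize(b,(348,320),interpolation=2),0,0,0,252,0)]))
from h import *
z=np.load('top0.npz');C=z['C']
from scipy.optimize import least_squares
def fit(P,r=None):
    f=lambda q:np.hypot(P[:,0]-q[0],P[:,1]-q[1])-(q[2] if r is None else r)
    s=least_squares(f,[*P[:,:2].mean(0),.1][:3 if r is None else 2],loss='soft_l1',f_scale=.003);return s.x
for n in ['top','side']:
    C=np.load(n+'0.npz')['C']; X,Y,Z=C[...,0],C[...,1],C[...,2]
    near=np.hypot(X-.56,Y-.077)<.15
    pl=near&(abs(Z-.034)<.004)
    # plate outline: hull
    h=cv2.convexHull(C[pl][:,:2].astype(np.float32))[:,0]; print(n,'plate minenclosing',cv2.minEnclosingCircle(C[pl][:,:2].astype(np.float32)))
    for lo,hi in [(.06,.085),(.095,.11),(.112,.125)]:
        k=(near&(Z>lo)&(Z<hi)).astype(np.uint8); nn,l,st,ce=cv2.connectedComponentsWithStats(k)
        for i in range(1,nn):
            P=C[l==i]
            if len(P)>5: print(n,lo,len(P),np.median(P,0).round(3),P.min(0).round(3),P.max(0).round(3))
    k=(np.hypot(X-.465,Y+.27)<.06)&(Z>.035); print('knob',C[k].mean(0),C[k].min(0),C[k].max(0))
    k=(np.hypot(X-.465,Y+.27)<.06)&(abs(Z-.018)<.004);print('flange',cv2.minEnclosingCircle(C[k][:,:2].astype(np.float32)))
    k=(X<.435)&(X>.36)&(abs(Y-.07)<.1)&(Z>.006)&(Z<.02);print('pointer',C[k][:,:2].round(3).tolist()[:25])
```

```text
top plate minenclosing ((0.5597031116485596, 0.07742014527320862), 0.1273428052663803)
top 0.06 499 [0.626 0.059 0.081] [0.592 0.025 0.061] [0.661 0.092 0.085]
top 0.06 34 [0.588 0.166 0.075] [0.561 0.14  0.06 ] [0.593 0.176 0.085]
top 0.06 27 [0.538 0.134 0.075] [0.533 0.118 0.06 ] [0.56  0.165 0.084]
top 0.095 183 [0.567 0.15  0.104] [0.534 0.116 0.095] [0.599 0.181 0.109]
top 0.095 144 [0.5   0.031 0.108] [0.48  0.01  0.097] [0.52 0.05 0.11]
top 0.112 27 [0.466 0.127 0.119] [0.461 0.119 0.116] [0.474 0.133 0.123]
knob [ 0.46559195 -0.27280598  0.04713086] [ 0.45730794 -0.28252168  0.03520109] [ 0.47488133 -0.26436919  0.05160575]
flange ((0.4650901257991791, -0.2740553021430969), 0.034016747027635574)
pointer [[0.431, 0.132], [0.432, 0.066], [0.432, 0.063], [0.432, 0.06], [0.432, 0.057], [0.432, 0.055], [0.432, 0.052], [0.432, 0.049], [0.432, 0.046], [0.429, 0.066], [0.429, 0.063], [0.429, 0.06], [0.429, 0.057], [0.429, 0.055], [0.429, 0.052], [0.429, 0.049], [0.43, 0.046], [0.426, 0.066], [0.426, 0.063], [0.426, 0.06], [0.426, 0.057], [0.427, 0.054], [0.427, 0.052], [0.427, 0.049
[... 669 characters left out ...]
13  0.095] [0.472 0.139 0.109]
side 0.112 34 [0.466 0.132 0.119] [0.459 0.121 0.112] [0.474 0.139 0.122]
knob [ 0.46436236 -0.26630136  0.04447109] [ 0.45599438 -0.28125134  0.03543986] [ 0.47443125 -0.25858825  0.05176689]
flange ((0.46137183904647827, -0.27004608511924744), 0.037568964064121246)
pointer [[0.433, 0.052], [0.43, 0.05], [0.428, 0.048], [0.434, 0.056], [0.432, 0.055], [0.429, 0.054], [0.426, 0.055], [0.422, 0.049], [0.418, 0.052], [0.416, 0.049], [0.413, 0.05], [0.411, 0.047], [0.433, 0.062], [0.431, 0.058], [0.428, 0.058], [0.425, 0.059], [0.422, 0.058], [0.42, 0.057], [0.418, 0.055], [0.416, 0.051], [0.413, 0.05], [0.41, 0.05], [0.407, 0.051], [0.404, 0.054], [0.403, 0.045]]
```

View pics/ab.png

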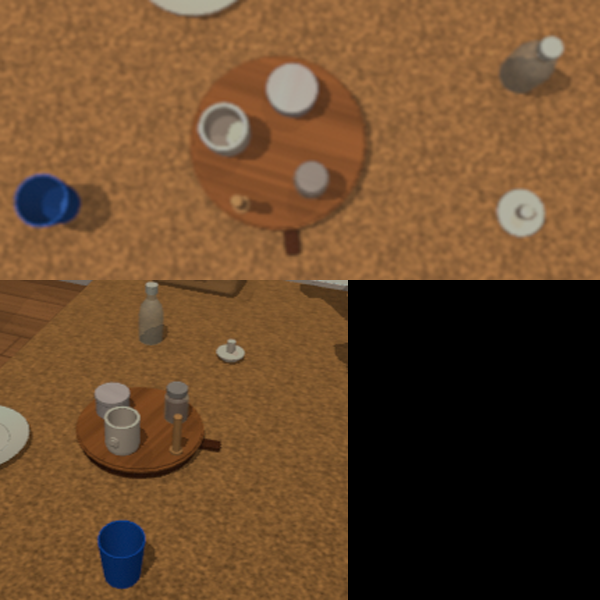

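The crop shows the open sugar jar left of centre on the plate (top image ≈(212,194)), the post at (220,231), the pointer at the bottom, and the lid at (360,236). The measured positions fit the given sizes: the jar is 73 mm and the post 107 mm from the axis at (0.560, 0.077). I'll move above the lid.

Call:
{"api": "step_hand", "payload": {"steps": [{"finger_gap": 0.5, "xyz": [-0.353, 0.218, 0.08]}, {"finger_gap": 0.5, "xyz": [-0.353, 0.218, 0.08]}, {"finger_gap": 0.5, "xyz": [-0.353, 0.218, 0.08]}, {"finger_gap": 0.5, "xyz": [-0.353, 0.218, 0.08]}, {"finger_gap": 0.5, "xyz": [-0.353, 0.218, 0.08]}, {"finger_gap": 0.5, "xyz": [-0.353, 0.218, 0.08]}, {"finger_gap": 0.5, "xyz": [-0.353, 0.218, 0.08]}, {"finger_gap": 0.5, "xyz": [-0.353, 0.218, 0.08]}, {"finger_gap": 0.5, "xyz": [-0.353, 0.218, 0.08]}, {"finger_gap": 0.5, "xyz": [-0.353, 0.218, 0.08]}], "clamp_n": 40}}

```text
time: 2.05
eef_pos: [0.4641, -0.2734, 0.3251]
orientation: [-3.141, 0.0, -2.817]
force: [0.2, -0.7, 0.5]
grip_width: 0.497
finger_force: 0.0
```

Run:
```python
from h import *
im,d,K,M=cam('wrist'); T=tool(); C=cloud(d,K,M); cv2.imwrite('pics/w1.png',im); print(arm.tips_ahead,T.round(4).tolist())
X,Y,Z=C[...,0],C[...,1],C[...,2]
for m in arm.masks_of('lid','wrist')[:1]: print(m['p'],m['bbox'])
near=np.hypot(X-.465,Y+.272)<.06
for lo,hi in[(.044,.054),(.013,.022)]:
    P=C[near&(Z>lo)&(Z<hi)&(d>0)]; 
    if len(P): print(len(P),cv2.minEnclosingCircle(P[:,:2].astype(np.float32)),P.mean(0))
```

```text
0.1734 [[-0.948, -0.3184, 0.0005, 0.464], [-0.3184, 0.948, -0.0002, -0.2735], [-0.0004, -0.0003, -1.0, 0.3251], [0.0, 0.0, 0.0, 1.0]]
0.57 [254.8, 178.9, 80.6, 73.7]
486 ((0.4659012258052826, -0.27396276593208313), 0.010029735043644905) [ 0.46506055 -0.27433413  0.04762464]
4024 ((0.46606531739234924, -0.2740139961242676), 0.03390305116772652) [ 0.46383548 -0.27478126  0.01805332]
```

View pics/w1.png

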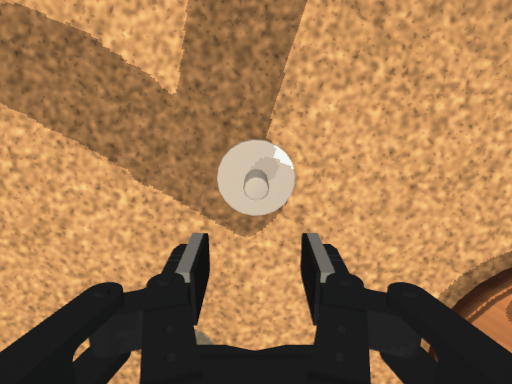

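Wrist view: the lid is centred at (256,178) with the knob at (257,185). It measures (0.466, -0.274), within 2 mm of the TCP, and the radii match. I'll go down and grip the knob.

Call:
{"api": "step_hand", "payload": {"steps": [{"finger_gap": 0.5, "xyz": [-0.0015, -0.001, 0.06]}, {"finger_gap": 0.5, "xyz": [-0.0015, -0.001, 0.11]}, {"finger_gap": 0.5, "xyz": [-0.0015, -0.001, 0.128]}, {"finger_gap": 0.5, "xyz": [-0.0015, -0.001, 0.128]}, {"finger_gap": 0.1, "xyz": [-0.0015, -0.001, 0.128]}, {"finger_gap": 0.1, "xyz": [-0.0015, -0.001, 0.128]}, {"finger_gap": 0.1, "xyz": [-0.0015, -0.001, 0.128]}, {"finger_gap": 0.1, "xyz": [-0.0015, -0.001, 0.128]}, {"finger_gap": 0.1, "xyz": [-0.0015, -0.001, 0.128]}], "clamp_n": 40}}

```text
time: 3.28
eef_pos: [0.467, -0.2733, 0.1982]
orientation: [-3.14, 0.002, -2.815]
force: [-1.7, -0.9, 6.0]
grip_width: 0.217
finger_force: 39.7
```

Call:
{"api": "step_hand", "payload": {"steps": [{"finger_gap": 0.1, "xyz": [0, 0, -0.06]}, {"finger_gap": 0.1, "xyz": [0, 0, -0.12]}, {"finger_gap": 0.1, "xyz": [-0.02, 0.03, -0.17]}, {"finger_gap": 0.1, "xyz": [-0.24, 0.29, -0.17]}, {"finger_gap": 0.1, "xyz": [-0.24, 0.29, -0.17]}, {"finger_gap": 0.1, "xyz": [-0.24, 0.29, -0.17]}, {"finger_gap": 0.1, "xyz": [-0.24, 0.29, -0.17]}, {"finger_gap": 0.1, "xyz": [-0.24, 0.29, -0.17]}, {"finger_gap": 0.1, "xyz": [-0.24, 0.29, -0.17]}, {"finger_gap": 0.1, "xyz": [-0.24, 0.29, -0.17]}, {"finger_gap": 0.1, "xyz": [-0.24, 0.29, -0.17]}]}}

```text
time: 4.65
eef_pos: [0.6005, 0.0777, 0.3664]
orientation: [3.141, -0.001, -2.817]
force: [-0.6, 0.1, -1.1]
grip_width: 0.222
finger_force: 39.4
```

Run:
```python
from h import *
im,d,K,M=cam('wrist'); T=tool(); C=cloud(d,K,M); cv2.imwrite('pics/w2.png',im); np.savez('w2.npz',C=C,d=d); print(arm.observe()['grip_width'],T.round(4).tolist())
X,Y,Z=C[...,0],C[...,1],C[...,2]
for t in ['jar_mouth','post','lid']:
  for m in arm.masks_of(t,'wrist')[:1]: print(t,m['p'],m['bbox'])
for n,c,r,lo,hi in [('rim',(.566,.151),.05,.099,.108),('post',(.466,.13),.03,.113,.123),('spice',(.5,.033),.04,.1,.112)]:
    P=C[(np.hypot(X-c[0],Y-c[1])<r)&(Z>lo)&(Z<hi)&(d>0)]
    if len(P): print(n,len(P),cv2.minEnclosingCircle(P[:,:2].astype(np.float32)),P.mean(0))
```

```text
0.2215068839653732 [[-0.9478, -0.3187, -0.0009, 0.6005], [-0.3187, 0.9478, -0.0002, 0.0774], [0.0009, 0.0001, -1.0, 0.3666], [0.0, 0.0, 0.0, 1.0]]
jar_mouth 0.88 [274.5, 122.8, 285.7, 245.3]
post 0.84 [386.5, 33.8, 68.7, 51.3]
lid 0.82 [253.0, 236.2, 139.2, 126.3]
rim 2332 ((0.5668829083442688, 0.14946280419826508), 0.03305281326174736) [0.56565533 0.14958684 0.10333152]
post 668 ((0.46768760681152344, 0.12653622031211853), 0.008024724200367928) [0.46801037 0.12599664 0.11819868]
spice 3517 ((0.5015458464622498, 0.030122194439172745), 0.020945388823747635) [0.50249748 0.03057216 0.10786641]
```

View pics/w2.png

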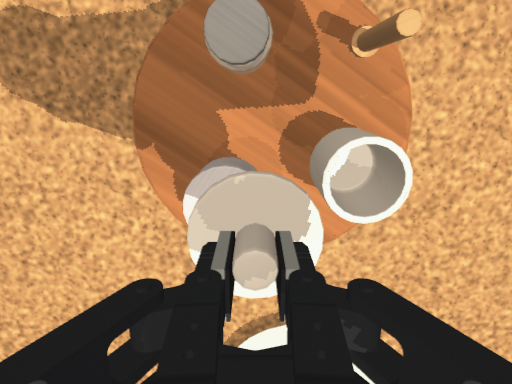

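Wrist view: the jar mouth is at (367,178), clear of the lid held at (253,236). The post top is at (408,22). Next I'll check the held lid's offset and tilt.

Run:
```python
from h import *
from scipy.optimize import least_squares
z=np.load('w2.npz');C=z['C'];T=tool();X,Y,Z=C[...,0],C[...,1],C[...,2]
k=(np.hypot(X-.6005,Y-.0775)<.05)&(Z>.176)&(Z<.196)&(z['d']>0); P=C[k]; 
A=np.c_[P[:,:2]-P[:,:2].mean(0),np.ones(len(P))]; s=np.linalg.lstsq(A,P[:,2],rcond=None)[0]; print(len(P),'plane',s)
h=cv2.convexHull(P[:,:2].astype(np.float32))[:,0]; 
r=np.hypot(h[:,0]-.6,h[:,1]-.0775); 
f=least_squares(lambda q:np.hypot(h[:,0]-q[0],h[:,1]-q[1])-.034,[.6,.0775],loss='soft_l1',f_scale=.001); c=f.x; print('lid c',c,np.abs(f.fun).round(4).max(),cv2.minEnclosingCircle(h))
D=np.r_[np.array([.5669,.1495])-c,0]; print('tool shift',T[:3,:3].T@D)
```

```text
7952 plane [0.00735978 0.00241144 0.18632236]
lid c [0.59930553 0.07552037] 0.0008 ((0.5993549227714539, 0.07541558891534805), 0.034107059240341187)
tool shift [7.16058523e-03 8.04476896e-02 5.62404490e-06]
```

The lid is level. The shift to the jar is (0.007, 0.0805) and the drop to seat is 76 mm.

Call:
{"api": "step_hand", "payload": {"steps": [{"finger_gap": 0.1, "xyz": [0.0035, 0.04, 0]}, {"finger_gap": 0.1, "xyz": [0.007, 0.0805, 0]}, {"finger_gap": 0.1, "xyz": [0.007, 0.0805, 0.02]}, {"finger_gap": 0.1, "xyz": [0.007, 0.0805, 0.05]}, {"finger_gap": 0.1, "xyz": [0.007, 0.0805, 0.065]}, {"finger_gap": 0.1, "xyz": [0.007, 0.0805, 0.072]}, {"finger_gap": 0.1, "xyz": [0.007, 0.0805, 0.0755]}, {"finger_gap": 0.1, "xyz": [0.007, 0.0805, 0.0755]}]}}

```text
time: 5.85
eef_pos: [0.5689, 0.1525, 0.2917]
orientation: [3.142, 0.001, -2.816]
force: [0.5, -0.4, -1.4]
grip_width: 0.219
finger_force: 39.4
```

Call:
{"api": "step_hand", "payload": {"steps": [{"finger_gap": 0.1, "xyz": [0, 0, 0.001]}, {"finger_gap": 0.1, "xyz": [0, 0, 0.0015]}, {"finger_gap": 0.5, "xyz": [0, 0, 0.0015]}, {"finger_gap": 0.5, "xyz": [0, 0, 0.0015]}, {"finger_gap": 0.5, "xyz": [0, 0, 0.0015]}, {"finger_gap": 0.5, "xyz": [0, 0, -0.03]}, {"finger_gap": 0.5, "xyz": [0, 0, -0.08]}, {"finger_gap": 0.5, "xyz": [0.05, -0.06, -0.1]}, {"finger_gap": 0.5, "xyz": [0.05, -0.06, -0.1]}]}}

```text
time: 6.98
eef_pos: [0.5394, 0.0778, 0.3929]
orientation: [3.141, 0.002, -2.817]
force: [-0.5, -0.1, 0.2]
grip_width: 0.502
finger_force: 0.0
```

Run:
```python
from h import *
im,d,K,M=cam('wrist'); T=tool(); C=cloud(d,K,M); cv2.imwrite('pics/w3.png',im); print(T.round(4).tolist())
X,Y,Z=C[...,0],C[...,1],C[...,2]
k=d>0
for n,c,r,lo,hi in [('flange',(.567,.15),.05,.106,.115),('knob',(.567,.15),.03,.13,.15),('post',(.4677,.1265),.03,.113,.123),('spice',(.5,.033),.04,.1,.112)]:
    P=C[(np.hypot(X-c[0],Y-c[1])<r)&(Z>lo)&(Z<hi)&k]
    if len(P):
        A=np.c_[P[:,:2]-P[:,:2].mean(0),np.ones(len(P))]
        print(n,len(P),cv2.minEnclosingCircle(P[:,:2].astype(np.float32)),np.linalg.lstsq(A,P[:,2],rcond=None)[0])
im,d,K,M=cam('top');C=cloud(d,K,M);np.savez('top1.npz',C=C,d=d)
```

```text
[[-0.9481, -0.3179, 0.0012, 0.5391], [-0.3179, 0.9481, 0.0005, 0.077], [-0.0013, 0.0001, -1.0, 0.3928], [0.0, 0.0, 0.0, 1.0]]
flange 2898 ((0.5676911473274231, 0.15018576383590698), 0.03396684303879738) [0.00725208 0.0046762  0.10995667]
knob 191 ((0.5653853416442871, 0.15163755416870117), 0.009199349209666252) [0.39144255 0.16544602 0.13781164]
post 406 ((0.46733206510543823, 0.1267562359571457), 0.00795833207666874) [0.00289898 0.10091285 0.11842898]
spice 2426 ((0.5015170574188232, 0.030008666217327118), 0.0209521371871233) [ 0.0073972  -0.00446599  0.10792694]
```

View pics/w3.png

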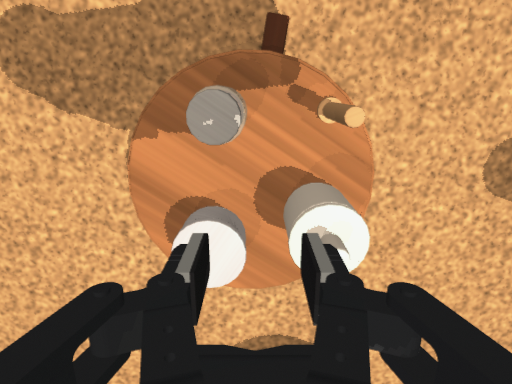

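The lid is seated: flange level at 0.110, centred on the mouth within 1 mm. The pointer shows at (277,32) and the post top at (348,115). Next are the axis and the pointer direction.

Run:
```python
from h import *
from scipy.optimize import least_squares
im,d,K,M=cam('wrist'); C=cloud(d,K,M); X,Y,Z=C[...,0],C[...,1],C[...,2]
v,u=np.mgrid[:384,:512]
pl=(abs(Z-.034)<.004)&(d>0)&(np.hypot(X-.56,Y-.077)<.14)&(v<270)
h=cv2.convexHull(C[pl][:,:2].astype(np.float32))[:,0]
h=h[(np.hypot(h[:,0]-.56,h[:,1]-.077)>.118)]
f=least_squares(lambda q:np.hypot(h[:,0]-q[0],h[:,1]-q[1])-.125,[.56,.077],loss='soft_l1',f_scale=.001);c=f.x;print('axis',c,len(h),np.abs(f.fun).max())
a=(np.hypot(X-c[0],Y-c[1])>.128)&(X<c[0])&(Z>.006)&(Z<.03)&(d>0)&(im[...,2]<130)
n,l,st,ce=cv2.connectedComponentsWithStats(a.astype(np.uint8)); i=1+st[1:,4].argmax(); P=C[l==i]
print(st[i],P.mean(0),P.min(0),P.max(0),'maxr',np.hypot(*(P[:,:2]-c).T).max())
R0=cv2.minAreaRect((P[:,:2]*1000).astype(np.float32));print(R0)
an=lambda p:np.arctan2(p[1]-c[1],p[0]-c[0])%(2*np.pi)
front=an(P.mean(0)); jar=an((.567,.1497)); post=an((.4675,.1266))
print('front',front,'jar',jar,'post',post,'turn',front-jar,'rj',np.hypot(.567-c[0],.1497-c[1]),'rp',np.hypot(.4675-c[0],.1266-c[1]))
g=post+front-jar; print('post goal',c+.105*np.array([np.cos(g),np.sin(g)]))
```

```text
axis [0.55961106 0.07742687] 38 0.0017957001971957431
[261  12  28  42 865] [0.41631904 0.05483623 0.01179917] [0.39872429 0.04195906 0.00901809] [0.43456056 0.06814179 0.01452897] maxr 0.16219316230956762
((416.4734802246094, 54.90974426269531), (34.448768615722656, 21.93449592590332), 9.164346694946289)
front 3.297960119183133 jar 1.4689140420335438 post 2.651236182157088 turn 1.8290460771495891 rj 0.07264986134442815 rp 0.10441477562575441
post goal [ 0.5354581  -0.02475745]
```

The axis, pointer direction (0.156–0.160 rad), jar radius 72.6 mm and post radius 104.4 mm agree with the data. The turn needed is 1.829 rad, which puts the post at (0.5355, -0.0248). I'll grip the post, keeping the gripper body above the lid knob.

Call:
{"api": "step_hand", "payload": {"steps": [{"finger_gap": 0.5, "xyz": [0.052, 0.07, 0]}, {"finger_gap": 0.5, "xyz": [0.052, 0.07, 0]}, {"finger_gap": 0.5, "xyz": [0.052, 0.07, 0.05]}, {"finger_gap": 0.5, "xyz": [0.052, 0.07, 0.1]}, {"finger_gap": 0.5, "xyz": [0.052, 0.07, 0.138]}, {"finger_gap": 0.5, "xyz": [0.052, 0.07, 0.138]}, {"finger_gap": 0.05, "xyz": [0.052, 0.07, 0.138]}, {"finger_gap": 0.05, "xyz": [0.052, 0.07, 0.138]}, {"finger_gap": 0.05, "xyz": [0.052, 0.07, 0.138]}, {"finger_gap": 0.05, "xyz": [0.052, 0.07, 0.138]}, {"finger_gap": 0.05, "xyz": [0.052, 0.07, 0.138]}], "clamp_n": 60}}

```text
time: 8.5
eef_pos: [0.4695, 0.1298, 0.2548]
orientation: [3.141, 0.004, -2.815]
force: [1.7, -0.9, 6.7]
grip_width: 0.168
finger_force: 58.6
```

Run:
```python
from h import *
T=tool(); im,d,K,M=cam('wrist'); C=cloud(d,K,M);X,Y,Z=C[...,0],C[...,1],C[...,2]
P=C[(np.hypot(X-.4675,Y-.1266)<.02)&(Z>.113)&(Z<.123)&(d>0)]; 
c0=np.array([.5596,.0774]); p=T[:2,3]; print('tcp',p,'post cloud',len(P),P[:,:2].mean(0) if len(P) else '')
for q in np.linspace(1.829/8,1.829,8):
    a=2.6512+q; w=c0+.1045*np.array([np.cos(a),np.sin(a)]); D=np.r_[w-np.array([.4675,.1266]),0]; print(round(q,3),(T[:3,:3].T@D).round(4)[:2], w.round(4))
```

```text
tcp [0.46954019 0.12975374] post cloud 2599 [0.46565238 0.12657431]
0.229 [ 0.0155 -0.0182] [0.4587 0.1044]
0.457 [ 0.0264 -0.0394] [0.4552 0.0809]
0.686 [ 0.0321 -0.0625] [0.4571 0.0571]
0.914 [ 0.0325 -0.0863] [0.4644 0.0344]
1.143 [ 0.0275 -0.1096] [0.4766 0.0139]
1.372 [ 0.0174 -0.1312] [ 0.4931 -0.0032]
1.6 [ 0.0026 -0.1499] [ 0.5131 -0.0162]
1.829 [-0.0161 -0.1648] [ 0.5356 -0.0243]
```

Call:
{"api": "step_hand", "payload": {"steps": [{"finger_gap": 0.05, "xyz": [0.008, -0.009, 0]}, {"finger_gap": 0.05, "xyz": [0.0155, -0.018, 0]}, {"finger_gap": 0.05, "xyz": [0.0215, -0.029, 0]}, {"finger_gap": 0.05, "xyz": [0.0265, -0.0395, 0]}, {"finger_gap": 0.05, "xyz": [0.0298, -0.051, 0]}, {"finger_gap": 0.05, "xyz": [0.032, -0.0625, 0]}, {"finger_gap": 0.05, "xyz": [0.033, -0.0745, 0]}, {"finger_gap": 0.05, "xyz": [0.0325, -0.0865, 0]}, {"finger_gap": 0.05, "xyz": [0.0305, -0.098, 0]}, {"finger_gap": 0.05, "xyz": [0.0275, -0.1095, 0]}, {"finger_gap": 0.05, "xyz": [0.023, -0.121, 0]}, {"finger_gap": 0.05, "xyz": [0.0175, -0.131, 0]}, {"finger_gap": 0.05, "xyz": [0.0105, -0.141, 0]}, {"finger_gap": 0.05, "xyz": [0.0025, -0.15, 0]}, {"finger_gap": 0.05, "xyz": [-0.0065, -0.158, 0]}, {"finger_gap": 0.05, "xyz": [-0.016, -0.165, 0]}, {"finger_gap": 0.05, "xyz": [-0.016, -0.165, 0]}, {"finger_gap": 0.05, "xyz": [-0.016, -0.165, 0]}]}}

```text
time: 10.8
eef_pos: [0.5376, -0.0212, 0.2548]
orientation: [3.141, 0.004, -2.816]
force: [-1.1, 4.4, 7.6]
grip_width: 0.17
finger_force: 59.5
```

Create meas.py:
```python
from h import *
from scipy.optimize import least_squares
import sys
c=np.array([.5596,.0774]); print(tool()[:3,3])
an=lambda p:np.arctan2(p[1]-c[1],p[0]-c[0])%(2*np.pi)
for n in ['wrist','top','side']:
    im,d,K,M=cam(n); cv2.imwrite(f'pics/{n}_{sys.argv[1]}.png',im); C=cloud(d,K,M); X,Y,Z=C[...,0],C[...,1],C[...,2]
    ob=[m['mask'] for m in arm.masks_of('lid',n)[:1]]
    k=(np.hypot(X-.488,Y-.066)<.055)&(Z>.106)&(Z<.114)&(d>0)&(im.min(2)>110)
    P=C[k]
    if len(P)<20: print(n,'few',len(P)); continue
    h=cv2.convexHull(P[:,:2].astype(np.float32))[:,0]
    f=least_squares(lambda q:np.hypot(h[:,0]-q[0],h[:,1]-q[1])-.034,P[:,:2].mean(0),loss='soft_l1',f_scale=.001)
    A=np.c_[P[:,:2]-P[:,:2].mean(0),np.ones(len(P))]
    print(n,len(P),'lid',f.x,np.abs(f.fun).max(),cv2.minEnclosingCircle(h),'ang err',3.298-an(f.x),'plane',np.linalg.lstsq(A,P[:,2],rcond=None)[0])
```

```bash
python3 meas.py a
```

```text
[ 0.53763899 -0.02119881  0.25478465]
wrist 9456 lid [0.48746206 0.06793473] 0.006146233878842403 ((0.4908323884010315, 0.06266622245311737), 0.03319544717669487) ang err 0.025941921159034376 plane [-0.00199175  0.0261818   0.10972629]
top 155 lid [0.48805034 0.077504  ] 0.013365478305982396 ((0.4802325963973999, 0.07347015291452408), 0.027592869475483894) ang err 0.1578609499018575 plane [-0.00557347 -0.02117456  0.11070462]
side 89 lid [0.48487924 0.07090464] 0.0033881978621455727 ((0.49037420749664307, 0.07644539326429367), 0.03303598240017891) ang err 0.06969686001507958 plane [0.01323398 0.02276478 0.11044041]
```

View pics/wrist_a.png

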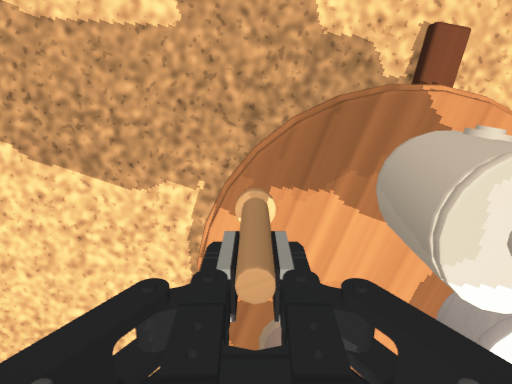

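View pics/side_a.png

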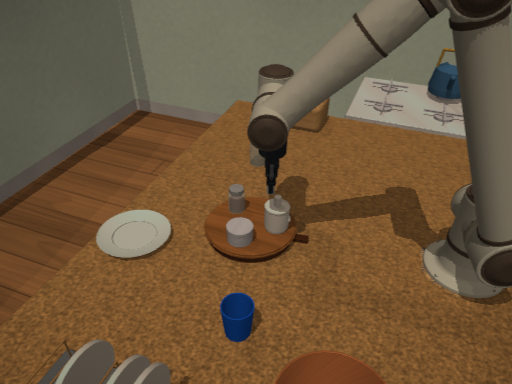

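The wrist view shows the post in the grip at (256,280). The lidded jar is at the right edge with its badge near (487,132), and the pointer is at (443,55). The side view shows the lid on the jar. I'll fit the jar wall, plate edge and pointer within this one view, since the lid's hull is clipped by the border.

Create m2.py:
```python
from h import *
from scipy.optimize import least_squares
im,d,K,M=cam('wrist'); C=cloud(d,K,M); X,Y,Z=C[...,0],C[...,1],C[...,2]; v,u=np.mgrid[:384,:512]
c0=np.array([.5596,.0774]); rr=np.hypot(X-c0[0],Y-c0[1]); g=d>0
def circ(P,r,x0):
    f=least_squares(lambda q:np.hypot(P[:,0]-q[0],P[:,1]-q[1])-r,x0,loss='soft_l1',f_scale=.001); return f.x,np.abs(f.fun).mean(),len(P)
wall=(np.hypot(X-.488,Y-.066)<.05)&(Z>.045)&(Z<.098)&g&(im.min(2)>90); ja=circ(C[wall],.033,[.488,.066]); print('jar wall',ja)
m=((np.hypot(X-.488,Y-.066)<.055)&(Z>.107)&(Z<.114)&g).astype(np.uint8)
cn=max(cv2.findContours(m,0,1)[0],key=len)[:,0]; cn=cn[(cn[:,0]<509)&(cn[:,1]>2)]
P=C[cn[:,1],cn[:,0]]; h=P[np.hypot(P[:,0]-ja[0][0],P[:,1]-ja[0][1])>.028]; li=circ(h,.034,ja[0]); print('lid',li)
pl=((abs(Z-.034)<.004)&g&(v<260)).astype(np.uint8); cn=max(cv2.findContours(pl,0,1)[0],key=len)[:,0]
P=C[cn[:,1],cn[:,0]]; h=P[(abs(np.hypot(*(P[:,:2]-c0).T)-.125)<.005)&(cn[:,0]<508)]; ax=circ(h,.125,c0); print('axis',ax)
a=(rr>.128)&(rr<.17)&(Z>.006)&(Z<.03)&g&(np.hypot(X-.4163,Y-.0548)<.03)&(im[...,2]<130)
P=C[a][:,:2]; R0=cv2.minAreaRect((P*1000).astype(np.float32)); print('pointer',P.mean(0),R0)
post=C[(np.hypot(X-.536,Y+.024)<.02)&(Z>.113)&(Z<.124)&g]; print('post',cv2.minEnclosingCircle(post[:,:2].astype(np.float32)))
pc=np.array(R0[0])/1000
for c in (c0,ax[0]):
    an=lambda p:np.arctan2(p[1]-c[1],p[0]-c[0])%(2*np.pi)
    print('front',an(pc),'jar err',an(pc)-an(ja[0]),'lid err',an(pc)-an(li[0]),'vs 3.298',3.298-an(ja[0]))
```

```bash
python3 m2.py
```

```text
jar wall (array([0.48863088, 0.06788308]), np.float64(0.00038311330159799737), 7449)
lid (array([0.48748323, 0.0688378 ]), np.float64(0.0002912534288899687), 254)
axis (array([0.56062075, 0.07885053]), np.float64(0.0003641998606478921), 412)
pointer [0.41614018 0.05228942] ((416.48468017578125, 54.34232711791992), (34.660064697265625, 22.214218139648438), 8.577011108398438)
post ((0.5336142182350159, -0.024860618636012077), 0.019057368859648705)
front 3.3013324983078705 jar err 0.026435692434308322 lid err 0.041566105145611765 vs 3.298 0.02310319412643791
front 3.3100170167416683 jar err 0.017239743403677732 lid err 0.03236732297745215 vs 3.298 0.005222726662009514
```

The jar is about 0.02 rad short (1.5 mm), so I'll nudge it along the tangent and check.

Call:
{"api": "step_hand", "payload": {"steps": [{"finger_gap": 0.05, "xyz": [-0.001, -0.0006, 0]}, {"finger_gap": 0.05, "xyz": [-0.0018, -0.0012, 0]}, {"finger_gap": 0.05, "xyz": [-0.0018, -0.0012, 0]}, {"finger_gap": 0.05, "xyz": [-0.0018, -0.0012, 0]}]}}

```text
time: 11.65
eef_pos: [0.5392, -0.0216, 0.2548]
orientation: [3.141, 0.003, -2.816]
force: [-0.8, 4.7, 8.5]
grip_width: 0.171
finger_force: 59.6
```

```bash
python3 m2.py
```

Run:
```python
from h import *
C=np.load('top0.npz')['C']
im,d,K,M=cam('top')
for t in ['cup','cruet']:
    m=arm.masks_of(t,'top')[0]; print(t,m['bbox'])
s=arm.observe();print(s['time'],s['dq'])
```

```text
jar wall (array([0.48881322, 0.06683656]), np.float64(0.00038566724262147924), 7441)
lid (array([0.4876325 , 0.06777632]), np.float64(0.00033417287512325515), 257)
axis (array([0.5607542 , 0.07881143]), np.float64(0.00034718022106800943), 401)
pointer [0.41610051 0.05248833] ((416.39202880859375, 54.59064865112305), (34.295772552490234, 22.953882217407227), 9.332513809204102)
post ((0.5349281430244446, -0.02423691563308239), 0.019716259092092514)
front 3.2995402634774353 jar err 0.009811819908423391 lid err 0.02501370431294836 vs 3.298 0.008271556430988092
front 3.307822342090793 jar err 0.001287865042606029 lid err 0.016445718312771085 vs 3.298 -0.008534477048186773
cup [125.9, 230.6, 34.8, 21.4]
cruet [365.2, 161.1, 35.0, 28.1]
11.85 [ 0.00087985 -0.00069821  0.00122019 -0.000393   -0.00024574  0.00200694]
```

The remaining error is about 0.01 rad, and the cup and cruet haven't moved. One last small nudge, then I'll hand in.

Call:
{"api": "step_hand", "payload": {"steps": [{"finger_gap": 0.05, "xyz": [-0.0007, -0.0005, 0]}, {"finger_gap": 0.05, "xyz": [-0.0007, -0.0005, 0]}, {"finger_gap": 0.05, "xyz": [-0.0007, -0.0005, 0]}, {"finger_gap": 0.05, "xyz": [-0.0007, -0.0005, 0]}]}}

```text
time: 12.35
eef_pos: [0.54, -0.0218, 0.2548]
orientation: [3.141, 0.003, -2.816]
force: [-1.3, 4.7, 8.3]
grip_width: 0.172
finger_force: 59.6
```

```bash
python3 m2.py | tail -2; python3 -c "
from rig import arm; print(arm.job_done())"
```

```text
front 3.300118104705102 jar err 0.0027582994925952065 lid err 0.017938241928461718 vs 3.298 0.0006401947874934422
front 3.3079764498718025 jar err -0.005221194392361017 lid err 0.009907045382864244 vs 3.298 -0.015197644264163479
the job is handed in; nothing more can be done
None
```

The lid is seated on the sugar jar, and the arm is holding the carousel by its post with the jar within about 0.01 rad of the pointer; the job was handed in at about 12.4 s, with the cup and cruet not moved.

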